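# Press the lid down on the storage tin

## Task

Close the open storage tin: take the larger of the two loose wooden lids, set it centrally on the tin's mouth, and press it down until it sits level and flush on the metal rim. Leave the smaller lid where it lies.

Things in the scene. Friction and masses are not known exactly. Their poses are not given: they have to be found in the camera images.
- lid_knob (a point): Grip point on the knob of the larger lid: a flat round plain wooden disc, 116 mm across and 8 mm thick, lying face up on the worktop, about 0.11 kg. In its middle stands a round wooden knob 26 mm in diameter (narrower at its foot), from 8 to 44 mm above the lid's flat underside. This point lies on the knob's axis, 30 mm above the underside and 14 mm below the knob's top; z points up out of the lid. Fingertips may reach at most 20 mm below this point before they meet the disc.
- tin: The open round metal storage tin, 100 mm outside diameter, wall 3 mm, rim 90 mm above the worktop. It stands firm and does not shift. Origin: centre of its underside, on the worktop; z up.
- seal (a joint): Grey seal ring in the tin's mouth, 91 mm outside and 79 mm inside diameter, concentric with the tin. At 0 (start) it stands 8 mm above the metal rim, so that a lid laid on it stands proud of the rim. It slides straight down into the tin, value in m growing downwards, against a steady friction of about 8 N, and stays where it is pushed; at 0.008 a lid on it has come down onto the rim.
- small_lid_knob (a point): Grip point on the knob of the smaller lid, which belongs to another tin and must be left alone: same wood, thickness and knob, but a disc only 80 mm across. Point on the knob's axis, 30 mm above the underside.
Not all that is in view belongs to the job. What is shaped like the part that bears lid_knob but green or yellow is not meant.

How it is judged:
By the outcome, as a careful person would: the job done as asked, in the order asked, and still so for the second after the job is handed in, with the robot touching nothing.
It also fails if it takes over 45 s, if anything falls off the work surface, if the arm or the gripper's body presses on something with over 40 N, if the wrist force passes 120 N, or if a joint passes its speed limit or range.

## Robot

A 6-joint arm with a two-finger parallel gripper is mounted at the origin on the work surface. World frame = base frame: x ahead of the robot, y to its left, z up, the work surface at z = 0. Lengths are in m, angles in degrees, forces in N, time in s.
With the tool pointing down it reaches from about 0.4 to 0.825 m from the base axis. Payload 7 kg.
Tool frame: the origin (TCP) lies at the very end of the fingers, on their centre line; the grasp point (between the pads) lies 19 mm behind it; x points along the fingers, z is the direction in which the jaws open and shut, and the axes are right-handed (so a half turn about x gives the same grasp; the last joint's range is limited). The gripper opens to 88 mm and grips with 3 to 60 N. Pads are 19 mm wide; open, the fingers measure 130 mm over their backs; the gripper's body (78 mm by 193 mm) begins 47 mm behind the grasp point.
Start: joints at [16.507, 20.546, 0.682, 0, -70.136, -16.507], TCP at [0.675, -0, 0.227] pointing down, gripper open.
Joint ranges: [-176.03, 176.03], [-82.01, 121.73], [-58.28, 71.71], [-173.87, 95.51], [-174.79, -0.11], [-173.66, 173.66]. Speed limits (degrees/s): [136.94, 136.94, 172.46, 180, 180, 180].

## Interface

Orientations are given as [roll, pitch, yaw] about the fixed x, y, z axes, in that order (R = Rz(yaw) Ry(pitch) Rx(roll)).
In Python, from plant import sensors, cams, workorder gives the robot as it stands. The module is installed in compiled form; this text tells all that it offers.
- The arm moves only by the shell command python3 -m handwheel 'ROWS' [OPENING] [FORCE]. ROWS is JSON, one flat list of numbers, 4 for each row, row after row: the shift along the tool's x, y, z in cm, then the turn about the tool's x in degrees. A call has exactly 10 rows; each row is the pose to reach, as a shift and turn from the pose commanded when the call began, along the tool's axes at that moment; what a row does not reach only later rows make up. A row lasts 1/8 s, in which the tool goes at most 62.5 mm and 10.7 degrees, less where a joint would pass 70% of its speed; a pose out of reach is approached as far as the arm can. A call with a gripper value outside its range is refused whole. OPENING is the finger opening in cm, from 0 to 8.76, set as the call begins (- or left out, the last holds). The fingers move at their own pace and stop on an object; FORCE is the grip in N (left out, the last holds). Time passes only in rows, so rows that repeat a pose let the fingers close, or fill a call up. It gives the time, the measured TCP pose, the force and the opening at its end, in the units of the state.
- sensors.get_state(): the state, without advancing time (a new reading comes with each control period).
- cams.capture(name): name is "scene" or "side" or "wrist"; returns a dict with "image" (400x640x3 uint8, red, green, blue), "fov_y" (degrees; the focal length in pixels is half the picture's height over the tangent of half this angle, whatever the lens; pixels are square), "cx", "cy" (the principal point, pixels), "xyz" and "rotation" of the camera in the world. Camera axes: x right, y down, z forward; pixel columns grow to the right and rows downward; lengths in m; the calibration is good to about 2 mm. A picture is of the moment at which its call begins. There is no depth.
- workorder.close_job(): hands the job in, once; it reports no verdict.
The state is a dict: "time_s": time; "joints": joint angles; "qd": joint speeds; "joint_torque": joint torques, N m; "tcp_pos": TCP position; "eef_rot": TCP orientation; "contact_force": force on the tool from outside, world axes, zero at the start; "moment": the same for the moment, N m; "gripper_width": finger opening in m.
Only numpy, scipy, OpenCV 4.12 (cv2) and the standard library are available. Lean on these libraries where they do the work, as an engineer would, in place of code of your own. Each camera call takes 0.05 s, during which the arm holds its last target.

## Working session

There is one attempt and no reset: what is moved stays moved. The work goes in short steps, Python scripts to look and compute and a shell command to move; the robot and the scene stay as the last step left them, time stands still between calls to the robot, and variables do not carry over. Pictures are saved under pics/ and viewed, and the job is handed in when it is done.

```bash
mkdir -p pics
cat > h.py <<'E'
import numpy as np, cv2, pickle
from plant import sensors, cams, workorder
def snap(n,tag):
    d=cams.capture(n); cv2.imwrite(f'pics/{tag}.png',d['image'][:,:,::-1]); pickle.dump(d,open(f'pics/{tag}.pkl','wb')); return d
def load(tag): return pickle.load(open(f'pics/{tag}.pkl','rb'))
def ray(d,u,v):
    f=200/np.tan(np.radians(d['fov_y'])/2)
    r=np.array(d['rotation'])
    if r.shape!=(3,3):
        from scipy.spatial.transform import Rotation as R; r=R.from_euler('xyz',r,degrees=True).as_matrix()
    return np.array(d['xyz']), r@np.array([(u-d['cx'])/f,(v-d['cy'])/f,1])
def atz(d,u,v,z):
    o,k=ray(d,u,v); return o+k*(z-o[2])/k[2]
def proj(d,p):
    f=200/np.tan(np.radians(d['fov_y'])/2); r=np.array(d['rotation'])
    if r.shape!=(3,3):
        from scipy.spatial.transform import Rotation as R; r=R.from_euler('xyz',r,degrees=True).as_matrix()
    c=r.T@(np.array(p)-np.array(d['xyz'])); return c[0]/c[2]*f+d['cx'],c[1]/c[2]*f+d['cy']
E
python3 - <<'E'
from h import *
for n in ['scene','side','wrist']:
    d=snap(n,n+'1'); print(n,d['fov_y'],d['cx'],d['cy'],d['xyz'],d['rotation'])
print(sensors.get_state())
E
```

```text
scene 46.238785126102705 315.0608712277112 199.06172107589708 [1.05343612 0.28806725 0.63726346] [-1.31971790e+02 -4.15633926e-02  1.13083111e+02]
side 57.32356505433017 318.4137018547853 191.55792508184012 [0.30768683 0.6072154  0.5432501 ] [-130.4154225    -1.05410274 -161.14151493]
wrist 64.41305920663314 317.37432115509773 201.6787281078003 [ 0.67594471 -0.06964572  0.38329309] [ 1.65230812e+02 -1.18424440e-01  1.79979048e+02]
{'time_s': 0.15, 'joints': array([ 1.65076817e+01,  2.05805071e+01,  6.46719090e-01, -1.40654275e-02,
       -7.01369257e+01, -1.65073397e+01]), 'qd': array([ 0.0289743 , -0.17515026,  0.11319749,  0.05625212, -0.03207654,
        0.03570933]), 'joint_torque': array([ 1.39394037e-04, -5.83274567e+01,  2.93289685e+01,  7.00122759e+00,
        8.75052094e-03, -9.76538854e-05]), 'tcp_pos': array([ 6.74631375e-01, -2.12001273e-05,  2.25863433e-01]), 'eef_rot': array([   5.91601378,   89.92806012, -174.08843148]), 'contact_force': array([ 0.33882681, -0.50537191, -1.06771885]), 'moment': array([-0.0109442 ,  0.02552643,  0.02237867]), 'gripper_width': 0.08752819614059161}
```

View pics/scene1.png

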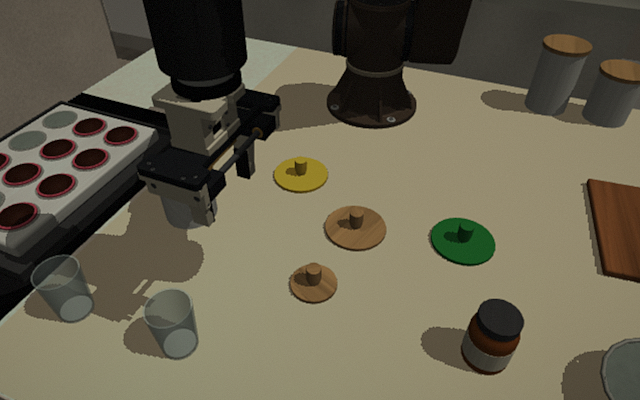

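View pics/side1.png

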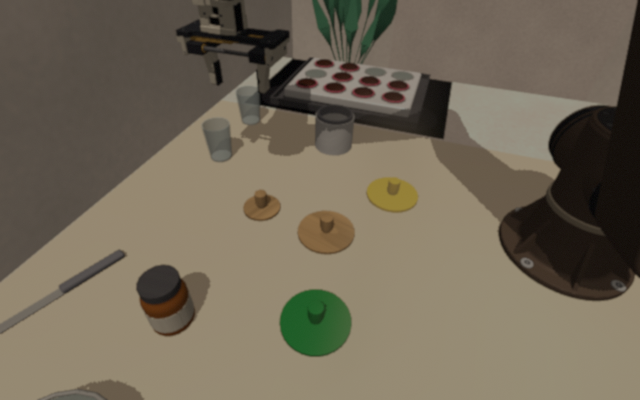

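View pics/wrist1.png

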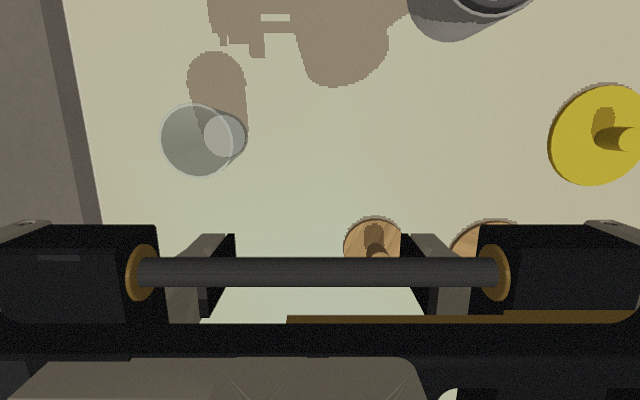

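The scene view shows the large lid at (355,228) with its knob top at (356,212), the small lid at (313,283), and the tin half hidden behind the gripper at (188,205). The side view shows the large lid at (326,231), the small lid at (262,207), and the tin mouth at (334,118). Next I measure these in detail on enlarged crops.

Run:
```python
from h import *
a=cv2.imread('pics/side1.png'); b=cv2.imread('pics/scene1.png')
def crop(i,x,y,w,h): return cv2.resize(i[y:y+h,x:x+w],(400,300),interpolation=cv2.INTER_CUBIC)
o=np.vstack([np.hstack([crop(a,294,90,80,60),crop(a,286,200,80,60)]),np.hstack([crop(b,316,198,80,60),crop(b,150,180,80,60)])])
cv2.imwrite('pics/crops.png',o)
s,c=load('side1'),load('scene1')
for z in (.004,.044):
  print(z,'side',atz(s,326,231,z),atz(s,326.5,216,z),'scene',atz(c,355,227,z),atz(c,356,211,z))
print('tin mouth',atz(s,334.5,117,.09),'small',atz(s,262,207,.008),atz(c,313,282,.008))
```

```text
0.004 side [0.4489271  0.11561317 0.004     ] [0.46129351 0.07402567 0.004     ] scene [0.44873042 0.11315648 0.004     ] [0.40628359 0.10024274 0.004     ]
0.044 side [0.43845031 0.15207879 0.044     ] [0.44989941 0.11357613 0.044     ] scene [0.48692657 0.1242047  0.044     ] [0.44716089 0.11210665 0.044     ]
tin mouth [ 0.52738101 -0.18703306  0.09      ] small [0.59858035 0.09888632 0.008     ] [0.60253375 0.09263468 0.008     ]
```

View pics/crops.png

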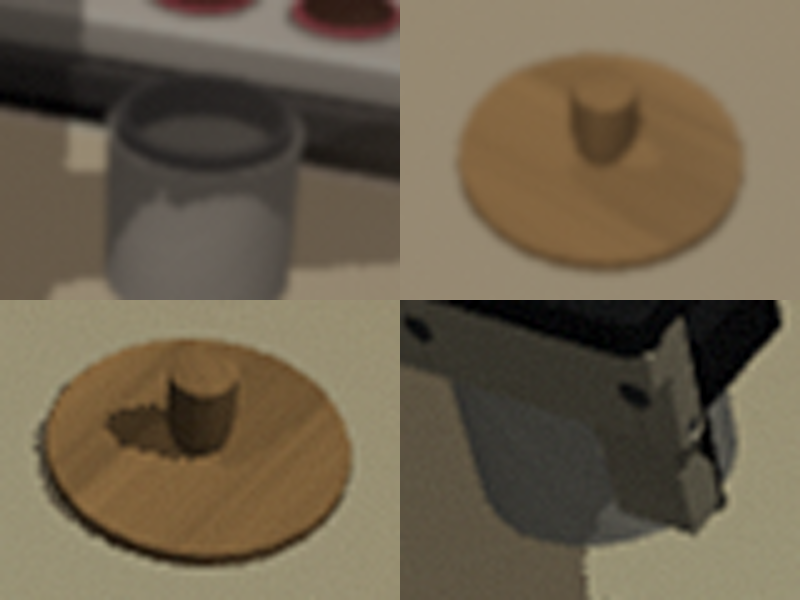

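```bash
cat >> h.py <<'E'
from scipy.spatial.transform import Rotation as Rn
def togo(target):
    s=sensors.get_state(); R=Rn.from_euler('xyz',s['eef_rot'],degrees=True).as_matrix()
    return s,R,100*R.T@(np.array(target)-s['tcp_pos'])
E
python3 - <<'E'
from h import *
s,R,d=togo([.4485,.1135,.12]); print(R.round(3)); print('togo cm',d.round(2))
s,c=load('side1'),load('scene1')
print('yellow',atz(s,392,194,.006),atz(c,301,175,.006))
# segment large lid top ellipse, fit
for n,d,seed in(('side',s,(310,235)),('scene',c,(340,240))):
  im=d['image']; hsv=cv2.cvtColor(im,cv2.COLOR_RGB2HSV); m=((hsv[...,1]>95)&(hsv[...,0]<20)).astype(np.uint8)
  k,l,st,ce=cv2.connectedComponentsWithStats(m); i=l[seed[1],seed[0]]; print(n,i,st[i])
  cs,_=cv2.findContours((l==i).astype(np.uint8),cv2.RETR_EXTERNAL,cv2.CHAIN_APPROX_NONE)
  p=max(cs,key=len)[:,0,:]; w=np.array([atz(d,u,v,.006)[:2] for u,v in p])
  (x,y),r=cv2.minEnclosingCircle(w.astype(np.float32)); A=np.c_[2*w,np.ones(len(w))]; q=np.linalg.lstsq(A,(w**2).sum(1),rcond=None)[0]
  print('fit',q[:2],np.sqrt(q[2]+q[0]**2+q[1]**2),'enc',x,y,r)
E
```

```text
[[-0.001 -0.    -1.   ]
 [-0.    -1.     0.   ]
 [-1.     0.     0.001]]
togo cm [ 10.61 -11.35  22.6 ]
yellow [ 0.34327795 -0.04225311  0.006     ] [ 0.34873256 -0.04443319  0.006     ]
side 75 [ 298  211   56   43 1919]
fit [0.44951401 0.11685153] 0.057137044725302816 enc 0.44994300603866577 0.11681635677814484 0.059073735028505325
scene 717 [ 325  206   61   45 2179]
fit [0.45023837 0.11344074] 0.05797275226754843 enc 0.4501473903656006 0.11375023424625397 0.05979066714644432
```

```bash
python3 -m handwheel '[1,-1,2,0, 3,-3,5,0, 5,-4.5,9,0, 7,-6.5,13,0, 9,-8.5,17,0, 10.5,-10,20,0, 11.5,-11,21.8,0, 12,-11.4,22.5,0, 12,-11.4,22.5,0, 12,-11.4,22.5,0]' 6
python3 - <<'E'
from h import *
snap('scene','scene2');snap('side','side2');snap('wrist','wrist2');print(togo([.449,.114,.015])[2])
a=[cv2.imread(f'pics/{n}2.png') for n in('scene','side','wrist')]
cv2.imwrite('pics/m2.png',np.vstack([np.hstack([cv2.resize(x,(400,250)) for x in a[:2]]),np.hstack([cv2.resize(a[2],(400,250)),cv2.resize(a[0][130:255,90:290],(400,250))])]))
E
```

```text
time_s: 1.4
tcp_pos: [0.4508, 0.114, 0.1069]
eef_rot: [-161.2, 90.0, 18.8]
contact_force: [0.4, 0.5, -0.3]
gripper_width: 0.0599
[ 9.17227825 -0.01602145  0.16233693]
```

View pics/m2.png

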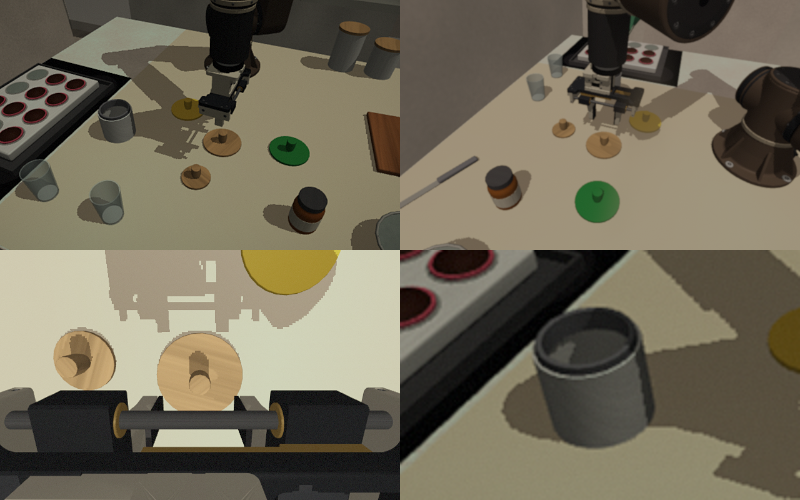

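The tin is now clear in the scene view, with its mouth near (183,165) full scale. The wrist view shows the large lid's knob between the fingers at about (320,212). I refine the lid and tin positions by fitting.

Run:
```python
from h import *
w=load('wrist2'); print(w['xyz'])
im=w['image']; hsv=cv2.cvtColor(im,cv2.COLOR_RGB2HSV)
for v in (200,225): print(hsv[v,270],hsv[v,240])
print('knob top', atz(w,320,213,.044)); 
c=load('scene2'); s=load('side2')
for d,t in((c,'scene2'),(s,'side2')):
  i=cv2.imread(f'pics/{t}.png')
  for z,col in((.09,(0,0,255)),(0,(0,255,0))):
    pass
i=cv2.imread('pics/wrist2.png')[110:260,220:420]; 
j=cv2.imread('pics/scene2.png')[145:235,140:260]; cv2.imwrite('pics/z2.png',np.hstack([cv2.resize(i,(400,300),interpolation=cv2.INTER_CUBIC),cv2.resize(j,(400,300),interpolation=cv2.INTER_CUBIC)]))
```

```text
[0.45173293 0.04420035 0.26433272]
[ 18 104 196] [ 28  36 207]
[ 19 104 193] [ 28  36 206]
knob top [0.44985642 0.1108487  0.044     ]
```

View pics/z2.png

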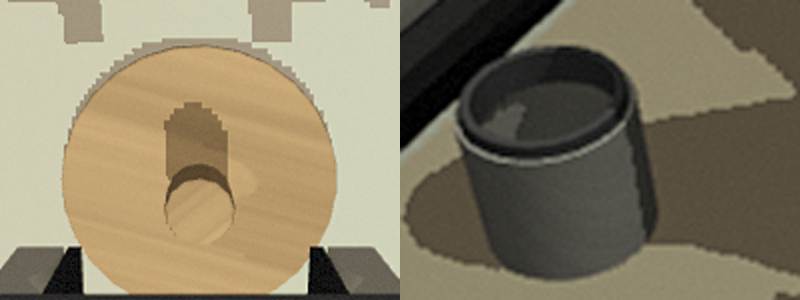

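```bash
cat >> h.py <<'E'
from scipy.optimize import least_squares
def cfit(d,pts,z,r):
    w=np.array([atz(d,u,v,z)[:2] for u,v in pts])
    f=lambda q:np.hypot(*(w-q).T)-r
    s=least_squares(f,w.mean(0),loss='soft_l1',f_scale=.001); q=s.x
    return q.round(4),'rms mm',(1000*np.sqrt(np.mean(f(q)**2))).round(2)
E
python3 - <<'E'
from h import *
w=load('wrist2');c=load('scene2')
hsv=cv2.cvtColor(w['image'],cv2.COLOR_RGB2HSV); m=((hsv[...,1]>75)&(hsv[...,0]<24)).astype(np.uint8)
k,l,st,ce=cv2.connectedComponentsWithStats(m); i=l[200,270]; print(st[i])
cs,_=cv2.findContours((l==i).astype(np.uint8),cv2.RETR_EXTERNAL,cv2.CHAIN_APPROX_NONE)
p=max(cs,key=len)[:,0,:]; p=p[(p[:,1]<228)]
print('lid wrist',cfit(w,p,.008,.058),'knob',atz(w,319.8,215.5,.044))
S=lambda L:[(140+(x-400)*.3,145+y*.3) for x,y in L]
print('tin bottom',cfit(c,S([(492,262),(520,274),(560,280),(600,272),(640,245)]),0,.05))
print('tin rim',cfit(c,S([(457,135),(480,153),(520,163),(560,161),(600,146),(630,118)]),.09,.05))
print('seal top',cfit(c,S([(461,105),(480,75),(520,52),(560,46),(600,55),(627,78),(629,100)]),.098,.0455))
E
```

```text
[  251   133   137   125 13976]
lid wrist (array([0.4504, 0.1138]), 'rms mm', np.float64(0.87)) knob [0.44999944 0.11274368 0.044     ]
tin bottom (array([ 0.5307, -0.2014]), 'rms mm', np.float64(0.87))
tin rim (array([ 0.5307, -0.1972]), 'rms mm', np.float64(0.55))
seal top (array([ 0.5331, -0.1945]), 'rms mm', np.float64(0.8))
```

```bash
python3 -m handwheel '[1.5,0,0,0, 3.5,0,0.1,0, 5.5,0,0.1,0, 7.3,0,0.1,0, 8.5,0,0.1,0, 9,0,0.1,0, 9.1,0,0.1,0, 9.1,0,0.1,0, 9.1,0,0.1,0, 9.1,0,0.1,0]' 6
python3 -m handwheel '[0,0,0,0, 0,0,0,0, 0,0,0,0, 0,0,0,0, 0,0,0,0, 0,0,0,0, 0,0,0,0, 0,0,0,0, 0,0,0,0, 0,0,0,0]' 0 40
```

```text
time_s: 2.8
tcp_pos: [0.4491, 0.1141, 0.0159]
eef_rot: [-143.9, 90.0, 36.1]
contact_force: [-0.7, -0.2, 0.1]
gripper_width: 0.0599
time_s: 4.05
tcp_pos: [0.449, 0.114, 0.0156]
eef_rot: [8.7, 90.0, -171.3]
contact_force: [0.5, -0.7, -1.1]
gripper_width: 0.0253
```

```bash
python3 -m handwheel '[-0.5,0,0,0, -1.5,0,0,0, -3.5,0,0,0, -6,0,0,0, -9,0,0,0, -12,0,0,0, -15,0,0,0, -17,0,0,0, -17.5,0,0,0, -17.5,0,0,0]'
python3 - <<'E'
from h import *
snap('scene','scene3');snap('side','side3');snap('wrist','wrist3');print(togo([.531,-.197,.19])[2],sensors.get_state()['gripper_width'])
a=[cv2.imread(f'pics/{n}3.png') for n in('scene','side','wrist')]
cv2.imwrite('pics/m3.png',np.vstack([np.hstack([cv2.resize(x,(400,250)) for x in a[:2]]),np.hstack([cv2.resize(a[2],(400,250)),cv2.resize(a[0][50:175,250:450],(400,250))])]))
E
```

```text
time_s: 5.3
tcp_pos: [0.4487, 0.1139, 0.1905]
eef_rot: [-96.0, 90.0, 84.0]
contact_force: [-0.0, 0.2, -2.0]
gripper_width: 0.0249
[-1.96163381e-02  3.10644628e+01 -8.25959937e+00] 0.024793529427334666
```

View pics/m3.png

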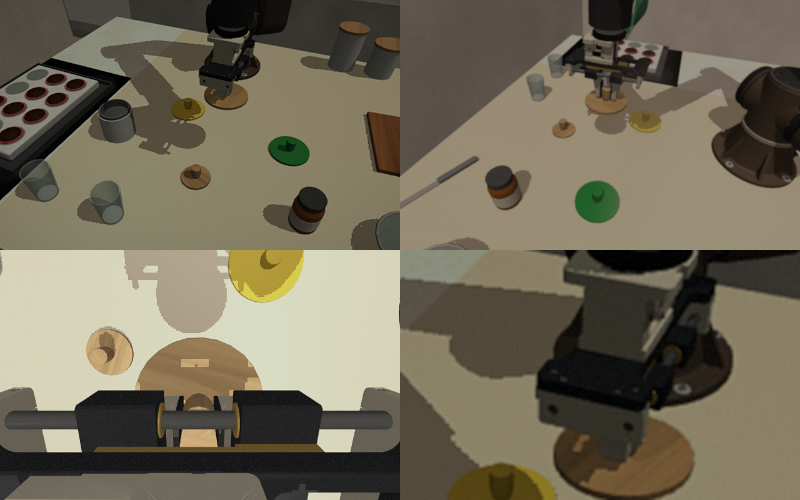

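The lid is held level off the table, and the tin is clear of the hand. I move part of the way so the wrist camera looks almost straight down on the tin.

```bash
python3 -m handwheel '[0,0.7,-0.3,0, 0,2,-1,0, 0,4.5,-2,0, 0,7.5,-3.5,0, 0,10.5,-5,0, 0,13.5,-6.5,0, 0,16,-7.6,0, 0,17.3,-8.1,0, 0,17.5,-8.2,0, 0,17.5,-8.2,0]'
python3 - <<'E'
from h import *
snap('wrist','wrist4');snap('scene','scene4');snap('side','side4');print(togo([.531,-.197,.19])[2],load('wrist4')['xyz'])
E
```

```text
time_s: 6.7
tcp_pos: [0.5308, -0.061, 0.1904]
eef_rot: [-11.0, 90.0, 168.9]
contact_force: [0.0, 0.9, -0.7]
gripper_width: 0.0249
[ 6.72164125e-02  1.36566529e+01 -6.75295392e-03] [ 0.5319561  -0.13062305  0.34799642]
```

View pics/wrist4.png

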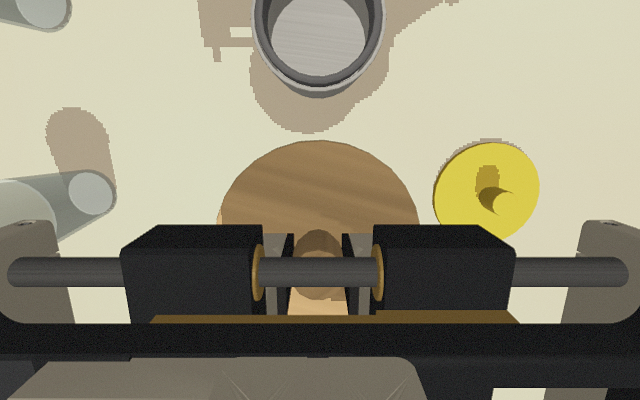

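Run:
```python
from h import *
i=cv2.imread('pics/wrist4.png')[0:105,240:400]; a=cv2.resize(i,(800,525),interpolation=cv2.INTER_CUBIC)
cv2.imwrite('pics/z4.png',a)
```

```text
(no output)
```

View pics/z4.png

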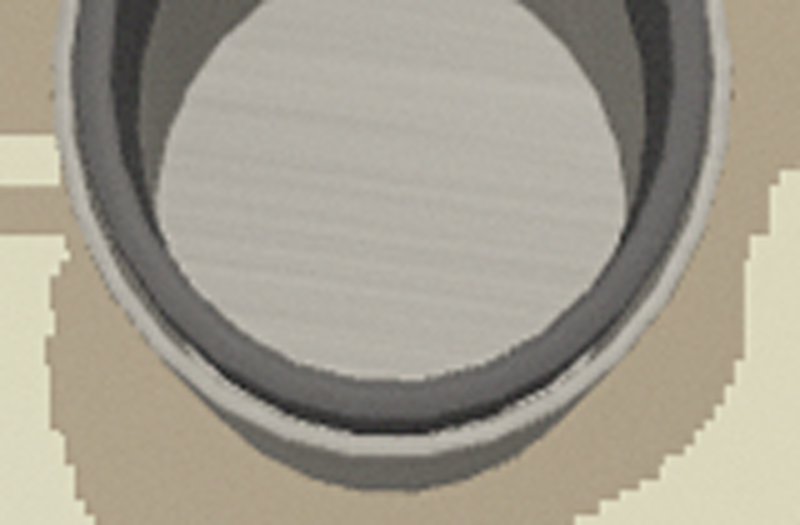

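Run:
```python
from h import *
w=load('wrist4'); S=lambda L:[(240+(x+.5)/5-.5,(y+.5)/5-.5) for x,y in L]
print('rim',cfit(w,S([(55,60),(62,170),(100,260),(160,345),(215,395),(300,443),(390,457),(480,448),(570,400),(640,335),(700,240),(725,150),(733,60)]),.09,.05))
print('seal',cfit(w,S([(73,60),(80,160),(120,255),(280,390),(390,418),(500,398),(660,250),(706,150),(713,60)]),.098,.0455))
hsv=cv2.cvtColor(w['image'],cv2.COLOR_RGB2HSV);m=((hsv[...,1]>75)&(hsv[...,0]<22)).astype(np.uint8)
k,l,st,ce=cv2.connectedComponentsWithStats(m); i=l[190,318]; print(st[i])
cs,_=cv2.findContours((l==i).astype(np.uint8),cv2.RETR_EXTERNAL,cv2.CHAIN_APPROX_NONE)
p=max(cs,key=len)[:,0,:]; p=p[(p[:,1]<205)]
s=sensors.get_state(); print(s['tcp_pos'])
print('lid',cfit(w,p,s['tcp_pos'][2]-.0156+.008,.058))
c=load('scene4'); j=cv2.imread('pics/scene4.png')
```

```text
rim (array([ 0.5309, -0.201 ]), 'rms mm', np.float64(0.53))
seal (array([ 0.5313, -0.2012]), 'rms mm', np.float64(0.41))
[  216   140   204   118 15183]
[ 0.53081394 -0.06043369  0.19069337]
lid (array([ 0.5318, -0.0611]), 'rms mm', np.float64(0.41))
```

```bash
python3 -m handwheel '[0,0.7,0,0, 0,2,0,0, 0,4.5,0,0, 0,7.5,0,0, 0,10.5,0,0, 0,12.8,0,0, 1.5,13.8,0.05,0, 4,14,0.05,0, 5.5,14,0.05,0, 6,14,0.05,0]'
python3 - <<'E'
from h import *
snap('scene','scene5');snap('side','side5');s=sensors.get_state();print(s['tcp_pos'],s['gripper_width'])
a=[cv2.imread('pics/scene5.png')[130:250,120:280],cv2.imread('pics/side5.png')[80:170,274:394]]
cv2.imwrite('pics/m5.png',np.hstack([cv2.resize(x,(400,300),interpolation=cv2.INTER_CUBIC) for x in a]))
E
```

```text
time_s: 8.1
tcp_pos: [0.5298, -0.2009, 0.1292]
eef_rot: [-2.2, 89.9, 177.8]
contact_force: [-0.6, 0.4, -0.3]
gripper_width: 0.0251
[ 0.53038826 -0.20079707  0.13016643] 0.02476838593343997
```

View pics/m5.png

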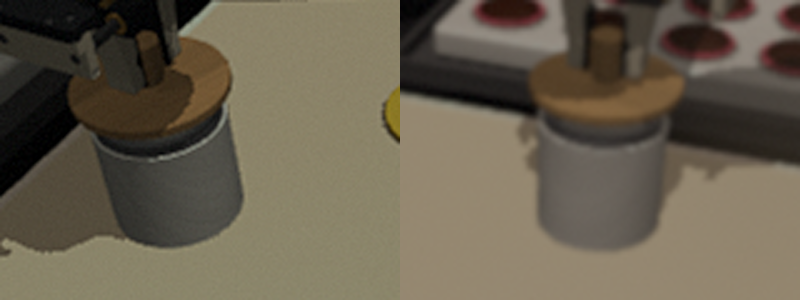

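Run:
```python
from h import *
c,s=load('scene5'),load('side5')
C=lambda L:[(120+x*.4,130+y*.4) for x,y in L]; S=lambda L:[(274+(x-400)*.3,80+y*.3) for x,y in L]
z=.1302-.0156
print('scene lid bottom edge',cfit(c,C([(72,108),(85,125),(110,135),(150,137),(190,125),(215,108),(230,88)]),z,.058))
print('scene rim',cfit(c,C([(97,143),(115,155),(145,161),(180,154),(210,136),(228,112)]),.09,.05))
print('scene bottom',cfit(c,C([(122,232),(140,242),(170,245),(205,238),(230,220),(242,200)]),0,.05))
print('side lid bottom edge',cfit(s,S([(530,92),(545,110),(575,122),(610,125),(645,120),(672,106),(684,92)]),z,.058))
print('side rim',cfit(s,S([(538,120),(550,133),(575,143),(605,147),(640,140),(660,130),(668,118)]),.09,.05))
print('side bottom',cfit(s,S([(538,222),(555,240),(580,249),(605,250),(635,243),(655,225)]),0,.05))
```

```text
scene lid bottom edge (array([ 0.5278, -0.2015]), 'rms mm', np.float64(0.64))
scene rim (array([ 0.5304, -0.1983]), 'rms mm', np.float64(0.95))
scene bottom (array([ 0.5285, -0.2017]), 'rms mm', np.float64(0.5))
side lid bottom edge (array([ 0.5298, -0.1982]), 'rms mm', np.float64(1.19))
side rim (array([ 0.5323, -0.2018]), 'rms mm', np.float64(0.85))
side bottom (array([ 0.5317, -0.1991]), 'rms mm', np.float64(0.91))
```

```bash
python3 -m handwheel '[0.3,0,-0.1,0, 0.8,0,-0.1,0, 1.2,0,-0.1,0, 1.5,0,-0.1,0, 1.7,0,-0.1,0, 1.9,0,-0.1,0, 2.1,0,-0.1,0, 2.3,0,-0.1,0, 2.4,0,-0.1,0, 2.4,0,-0.1,0]'
python3 - <<'E'
from h import *
s=sensors.get_state();print(s['tcp_pos'],s['contact_force'],s['moment'],s['gripper_width'])
E
```

```text
time_s: 9.45
tcp_pos: [0.5315, -0.2011, 0.1073]
eef_rot: [140.9, 90.0, -39.1]
contact_force: [-2.1, 0.9, 4.7]
gripper_width: 0.0248
[ 0.53146878 -0.20105375  0.10726866] [-2.12452435  0.90253964  4.71893129] [0.48705749 0.8976859  0.01563481] 0.024774456324228502
```

```bash
python3 -m handwheel '[0.05,0,0,0, 0.1,0,0,0, 0.15,0,0,0, 0.2,0,0,0, 0.25,0,0,0, 0.3,0,0,0, 0.3,0,0,0, 0.3,0,0,0, 0.3,0,0,0, 0.3,0,0,0]'
```

```text
time_s: 10.7
tcp_pos: [0.5315, -0.2011, 0.1055]
eef_rot: [146.0, 89.9, -33.9]
contact_force: [-6.4, 4.8, 15.5]
gripper_width: 0.0248
```

Run:
```python
from h import *
snap('scene','scene6');snap('side','side6')
a=[cv2.imread('pics/scene6.png')[130:250,120:280],cv2.imread('pics/side6.png')[80:170,274:394]]
cv2.imwrite('pics/m6.png',np.hstack([cv2.resize(x,(400,300),interpolation=cv2.INTER_CUBIC) for x in a]))
s=sensors.get_state();print(s['tcp_pos'],s['contact_force'],s['moment'])
```

```text
[ 0.53146622 -0.20109217  0.10549543] [-5.44816878  4.17057572 14.7838377 ] [1.4474573  2.38394433 0.01675449]
```

View pics/m6.png

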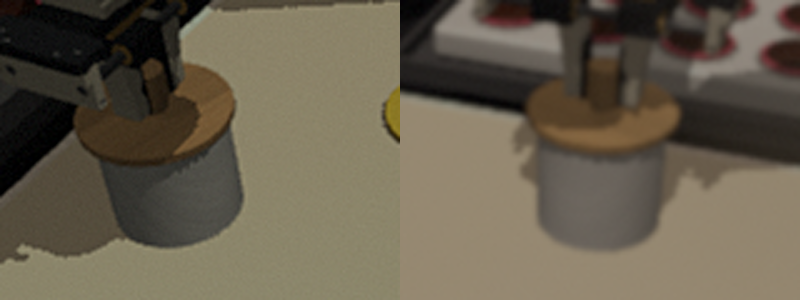

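Seen from both cameras, the lid sits down on the rim at about the right height. The side force and moment suggest it may be slightly cocked in the grip, so I release it and press on the centre of the knob top with the fingers closed.

```bash
python3 -m handwheel '[-0.3,0,0,0, -0.3,0,0,0, -0.3,0,0,0, -0.3,0,0,0, -0.5,0,0,0, -1,0,0,0, -2.5,0,0,0, -4.3,0,0,0, -4.8,0,0,0, -4.8,0,0,0]' 5
python3 - <<'E'
from h import *
snap('scene','scene7');snap('side','side7')
a=[cv2.imread('pics/scene7.png')[130:250,120:280],cv2.imread('pics/side7.png')[80:170,274:394]]
cv2.imwrite('pics/m7.png',np.hstack([cv2.resize(x,(400,300),interpolation=cv2.INTER_CUBIC) for x in a]))
s=sensors.get_state();print(s['tcp_pos'],s['contact_force'],s['moment'])
E
```

```text
time_s: 12.05
tcp_pos: [0.5317, -0.201, 0.1522]
eef_rot: [-175.7, 89.9, 4.3]
contact_force: [-0.6, -0.3, -1.3]
gripper_width: 0.0497
[ 0.53114667 -0.20094084  0.15121194] [-0.32663347 -0.1028569  -0.3619254 ] [ 0.02071537 -0.00705336  0.00934431]
```

View pics/m7.png

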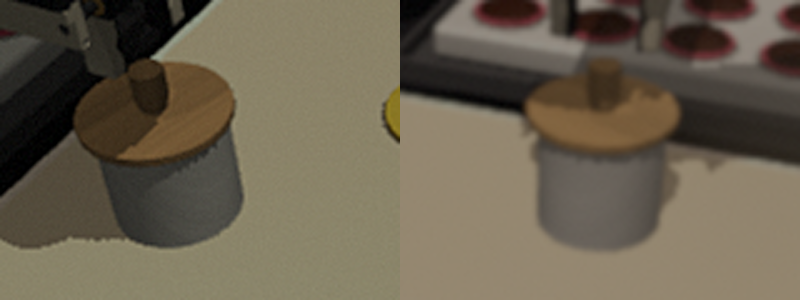

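```bash
python3 -m handwheel '[0,0,0,0, 0,0,0,0, 0,0,0,0, 0,0,0,0, 0,0,0,0, 0.4,0,0,0, 0.8,0,0,0, 1.1,0,0,0, 1.3,0,0,0, 1.3,0,0,0]' 0
python3 -m handwheel '[0.1,0,0,0, 0.2,0,0,0, 0.3,0,0,0, 0.4,0,0,0, 0.5,0,0,0, 0.55,0,0,0, 0.6,0,0,0, 0.6,0,0,0, 0.6,0,0,0, 0.6,0,0,0]'
```

```text
time_s: 13.4
tcp_pos: [0.5314, -0.201, 0.1384]
eef_rot: [-1.2, 90.0, 178.8]
contact_force: [0.1, 0.7, -0.1]
gripper_width: 0.0004
time_s: 14.65
tcp_pos: [0.5315, -0.2011, 0.1343]
eef_rot: [152.1, 89.9, -27.9]
contact_force: [-4.8, 3.3, 13.1]
gripper_width: 0.0001
```

```bash
python3 -m handwheel '[0.05,0,0,0, 0.1,0,0,0, 0.15,0,0,0, 0.15,0,0,0, 0.15,0,0,0, 0.15,0,0,0, 0.15,0,0,0, 0.15,0,0,0, 0.15,0,0,0, 0.15,0,0,0]'
```

```text
time_s: 15.9
tcp_pos: [0.5316, -0.2011, 0.1342]
eef_rot: [151.8, 89.9, -28.1]
contact_force: [-9.2, 6.9, 24.7]
gripper_width: 0.0005
```

Another 1.5 mm of command moved the lid only 0.1 mm and raised the force to 25 N, so it is on the metal. I withdraw and check.

```bash
python3 -m handwheel '[-0.5,0,0,0, -1.5,0,0,0, -3.5,0,0,0, -6,-1,0,0, -8,-3,0,0, -9,-6,0,0, -9,-9,0,0, -9,-11.5,0,0, -9,-12.5,0,0, -9,-12.5,0,0]'
python3 - <<'E'
from h import *
for n in('scene','side','wrist'):snap(n,n+'8')
I=lambda n:cv2.imread(f'pics/{n}8.png')
a=[I('scene')[130:250,120:280],I('side')[80:170,274:394],I('wrist')[0:240,160:480],I('scene')]
a=[cv2.resize(x,(400,300),interpolation=cv2.INTER_CUBIC) for x in a]
cv2.imwrite('pics/m8.png',np.vstack([np.hstack(a[:2]),np.hstack(a[2:])]))
s=sensors.get_state();print(s['tcp_pos'],s['contact_force'])
E
```

```text
time_s: 17.15
tcp_pos: [0.5316, -0.0757, 0.2212]
eef_rot: [68.5, 90.0, -111.4]
contact_force: [-0.8, 0.1, -0.2]
gripper_width: 0.0004
[ 0.53147154 -0.07662307  0.22102121] [-0.03075019 -0.43091964 -0.18817401]
```

View pics/m8.png

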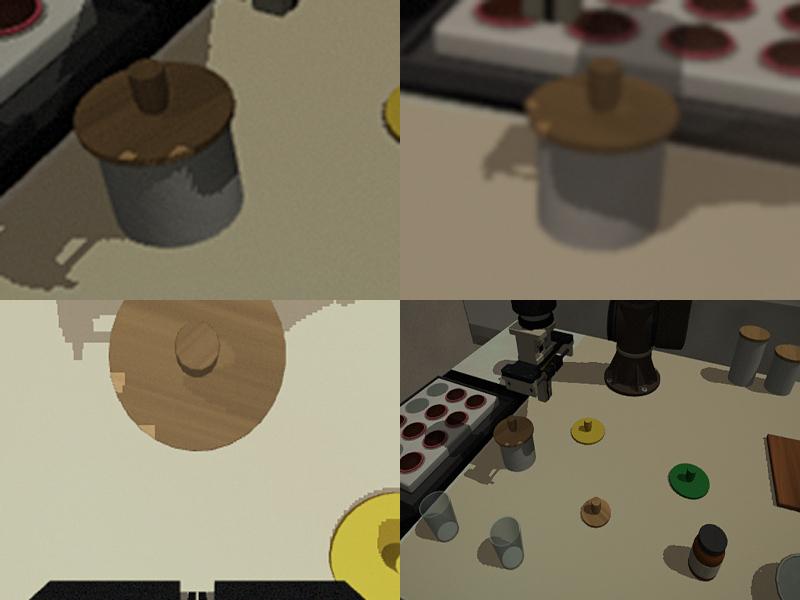

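The lid sits on the tin with no gap visible, and the small lid has not moved. I check position and level by fitting.

Run:
```python
from h import *
w,c,s=load('wrist8'),load('scene8'),load('side8')
hsv=cv2.cvtColor(w['image'],cv2.COLOR_RGB2HSV);m=((hsv[...,1]>75)&(hsv[...,0]<22)).astype(np.uint8)
k,l,st,ce=cv2.connectedComponentsWithStats(m); i=l[60,270]; print(st[i])
cs,_=cv2.findContours((l==i).astype(np.uint8),cv2.RETR_EXTERNAL,cv2.CHAIN_APPROX_NONE)
p=max(cs,key=len)[:,0,:]; p=p[(p[:,1]>2)]
for z in(.098,.106):
  q=np.array([atz(w,u,v,z)[:2] for u,v in p]);r=np.linalg.lstsq(np.c_[2*q,np.ones(len(q))],(q**2).sum(1),rcond=None)[0]
  print(z,cfit(w,p,z,.058),'free r',np.sqrt(r[2]+r[0]**2+r[1]**2))
print('knob top',atz(w,160+197.5*.8,47*.8,.134))
C=lambda L:[(120+x*.4,130+y*.4) for x,y in L]; S=lambda L:[(274+(x-400)*.3,80+y*.3) for x,y in L]
print('scene lid',cfit(c,C([(77,132),(90,150),(115,161),(150,163),(190,154),(220,135),(235,112)]),.09,.058),'knob',atz(c,*C([(147,67)])[0],.134))
print('side lid',cfit(s,S([(527,112),(545,135),(575,148),(605,152),(640,147),(668,132),(680,115)]),.09,.058),'knob',atz(s,*S([(605,66)])[0],.134))
```

```text
[  247     0   141   121 14379]
0.098 (array([ 0.5325, -0.2027]), 'rms mm', np.float64(1.04)) free r 0.05678437353668848
0.106 (array([ 0.5325, -0.203 ]), 'rms mm', np.float64(2.33)) free r 0.055165502162777096
knob top [ 0.53201055 -0.20059368  0.134     ]
scene lid (array([ 0.5278, -0.2021]), 'rms mm', np.float64(0.15)) knob [ 0.53037442 -0.19883028  0.134     ]
side lid (array([ 0.5315, -0.2037]), 'rms mm', np.float64(1.19)) knob [ 0.5286999  -0.19269175  0.134     ]
```

Run:
```python
from h import *
print(workorder.close_job())
```

```text
the job is handed in; nothing more can be done
None
```

I put the larger wooden lid on the tin and pressed it down onto the metal rim. I pressed first while gripping the knob, then with closed fingers on the knob's top. The arm then backed clear, and I handed the job in at about 17 s of the 45 s allowed.

**Seating:** at 25 N the knob top stood at 134.2 mm, against 134 mm for a lid on the rim. The last 1.5 mm of commanded push moved it only 0.1 mm.

**Centring:** fits put the lid about 1–3 mm from the tin's measured centre at (0.531, -0.201). From the wrist camera, which I trust most, the difference is about 2 mm.

**Level:** I saw no gap under the lid in any view.

**Other items:** the smaller lid was not touched. The highest wrist force I read was about 27 N.

**Disagreements:**
- **Side camera:** its fit of the knob top was about 8–11 mm off in y from the others. I put this down to the coarse, blurred picture, because the scene and wrist cameras and the press height did not support a tilt.
- **Side force:** there was a sideways force of up to about 11 N while pressing. It was gone once the arm withdrew.

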